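Face up a row of preserve jars in the shelf rack

ROBOT

A 7-joint arm with a two-finger parallel gripper is mounted at the origin on the work surface. World frame = base frame: x ahead of the robot, y to its left, z up, the work surface at z = 0. Lengths are in m, angles in rad, forces in N, time in s.
With the tool pointing down it reaches from about 0.425 to 0.825 m from the base axis. Payload 3.6 kg.
Tool frame: the origin (TCP) lies on the mounting face of the last link; the fingertips stand 173 mm ahead of it and the grasp point (between the pads) lies 155 mm ahead of it (robot.nose_length is the distance from the TCP to the fingertips, in m); z points along the fingers, y is the direction in which the jaws open and shut (so a half turn about z gives the same grasp; the last joint's range is limited). The gripper opens to 85 mm and grips with 20 to 120 N. Pads are 22 mm wide; open, the fingers measure 114 mm over their backs; the gripper's body (76 mm by 85 mm) begins 54 mm behind the grasp point. The pads swing forward as they close: fully open they stand 13 mm farther back than shut.
Start: joints at [-1.181, 0.615, -0.013, 1.423, 0.008, 1.103, -0.04], TCP at [0.263, 0.595, 0.405] pointing down, gripper open.
Joint ranges: [-3.12, 3.12], [-0.3, 2.06], [-1.34, 1.32], [0.26, 2.42], [-1.36, 4.5], [0.01, 1.98], [-2.84, 2.84]. Speed limits (rad/s): [2.79, 2.79, 3.14, 3.14, 3.14, 3.14, 3.14].

INTERFACE

Orientations are given as a 3x3 rotation matrix whose columns are the frame's x, y, z axes.
In Python, from workcell import observe, viewer, robot gives the robot as it stands.
- The arm moves only by the tool move_arm, never from a script. Its arguments are lists of equal length, an entry for each row: "hand": the closure, from 0 (fully open) to 1 (shut); "translation": the shift along the tool's x, y, z in mm, a list of three; "turn": the turn about the tool's z in rad. A call has exactly 5 rows; each row is the pose to reach, as a shift and turn from the pose commanded when the call began, along the tool's axes at that moment; what a row does not reach only later rows make up. A row lasts 1/12 s, in which the tool goes at most 41.7 mm and 7.16 degrees, less where a joint would pass 70% of its speed; a pose out of reach is approached as far as the arm can. A call with a gripper value outside its range is refused whole. The fingers move at their own pace and stop on an object; "squeeze" is the grip in N (left out, the last holds). Time passes only in rows, so rows that repeat a pose let the fingers close, or fill a call up. It gives the time, the measured TCP pose, the force and the opening at its end, in the units of the state.
- observe(): the state, without advancing time (a new reading comes with each control period).
- viewer.capture(name): name is "scene" or "side" or "wrist"; returns a dict with "frame" (420x560x3 uint8, red, green, blue), "K" (3x3 intrinsics, pixels), "pose" (4x4, takes a point from camera to world coordinates). Camera axes: x right, y down, z forward; pixel columns grow to the right and rows downward; lengths in m; the calibration is good to about 2 mm. The wrist camera is an equidistant fisheye: a pixel r from the principal point sees the ray r / f radians off the axis. A picture is of the moment at which its call begins. There is no depth.
- robot.sign_off(): hands the job in, once; it reports no verdict.
The state is a dict: "time_s": time; "qpos": joint angles; "dq": joint speeds; "joint_torque": joint torques, N m; "tool_pos": TCP position; "ee_rot": TCP orientation; "wrist_force": force on the tool from outside, world axes, zero at the start; "torque": the same for the moment, N m; "width": finger opening in m.
Only numpy, scipy, OpenCV 4.12 (cv2) and the standard library are available. Lean on these libraries where they do the work, as an engineer would, in place of code of your own. Each camera call takes 0.05 s, during which the arm holds its last target. There are 200 camera calls.

TASK

Slide the four squat jars into the wooden rack, without lifting or tipping them, so that they stand in one straight row against its back batten, between the fixed end block and the sliding end stop. Then push the end stop up so that the row is closed up, jar touching jar and the stop snug against the last one. Leave everything else where it stands.

Things in the scene. Friction and masses are not known exactly. Their poses are not given: they have to be found in the camera images.
- jar1: squat sealed preserve jar with a steel lid, 64 mm diameter (lid 57 mm), 62 mm tall, about 0.24 kg; one of four alike; origin: centre of its underside
- jar2: squat sealed preserve jar with a steel lid, 64 mm diameter (lid 57 mm), 62 mm tall, about 0.24 kg; one of four alike; origin: centre of its underside
- jar3: squat sealed preserve jar with a steel lid, 64 mm diameter (lid 57 mm), 62 mm tall, about 0.24 kg; one of four alike; origin: centre of its underside
- jar4: squat sealed preserve jar with a steel lid, 64 mm diameter (lid 57 mm), 62 mm tall, about 0.24 kg; one of four alike; origin: centre of its underside
- rack: fixed wooden rack. Origin on the table at the front (robot-side) face of its back batten; x away from the robot, y along the batten to the left. Batten 35 mm high, x 0 to 30, y -280 to +220 mm. Fixed end block 35 mm high, x -50 to 0, y +185 (inner face) to +220 mm. No floor: jars slide on the bare table; one against the batten has its centre at x = -32 mm
- endstop (a joint): sliding end stop at the right (-y) end of the rack, m: 0 = fully open, its inner face at rack y = -200 mm; at value q the face is at rack y = -0.200 + q. Snug on four touching jars it reads 0.129. About 1.5 N of friction; it stays where it is left; range 0 to 0.16
- stop_face (a point): centre of the end stop's inner (+y, jar-side) face, 24 mm above the table, 32 mm in front of the batten; axes as the rack's
- stop_back (a point): centre of the end stop's outer (-y) face, where it can be pushed. The stop is a wooden block 62 mm deep (rack x -64 to -2 mm), 30 mm wide (y), 48 mm high, with a steel tongue over the batten
- pint_left: upright jar bystander, 68 mm diameter, 125 mm tall, same look as the squat jars but twice as tall; origin: centre of its underside
- pint_right: the other tall jar bystander, 68 mm diameter, 125 mm tall; origin: centre of its underside
- widejar: wide green jar bystander, 86 mm diameter, 105 mm tall, behind the rack; origin: centre of its underside
- band1: flat steel screw band (ring) lying on the table, 72 mm outer diameter, 14 mm high, bystander; origin: centre of its underside
- band2: second steel screw band, 72 mm outer diameter, 14 mm high, bystander; origin: centre of its underside
- funnel: steel canning funnel, wide end down, 110 mm diameter, 62 mm high, behind the rack, bystander; origin: centre of its underside
- spoon: wooden spoon lying on the table at the left, about 250 mm long, bystander; origin: underside, middle of the spoon, axis x along it, handle to -x
Mind the look-alikes: they are no part of the job. Leave any turquoise or yellow look-alike of the jar2 alone.

How it is judged:
On the way, in this order (a step that is already met when the one before it is completed fails the run):
1. all four squat jars stand against the back batten, between the end block and the stop (x of jar1 in the frame of rack between -0.038 and -0.027 m and y of each of jar1, jar2, jar3, jar4 in the frame of rack below 0.157 m and y of each of jar1, jar2, jar3, jar4 in the frame of stop_face above 0.028 m and angle between each of jar1, jar2, jar3, jar4's own z axis and vertical below 0.06 rad and x of jar2 in the frame of rack between -0.038 and -0.027 m and x of jar3 in the frame of rack between -0.038 and -0.027 m and x of jar4 in the frame of rack between -0.038 and -0.027 m), for 0.2 s.
2. the end stop is pushed up snug and the row is still straight (all of step 1 and value of joint endstop above 0.122 m), for 0.2 s.
At the end, for the whole second after the job is handed in: All four squat jars upright and at rest, each centre within 6 mm of touching the back batten, all between the end block and the end stop, and the stop closed up until at most 7 mm of slack is left in the whole row (all of step 2 and linear speed of each of jar1, jar2, jar3, jar4 below 0.01 m/s).
It fails at once if a squat jar is lifted more than 12 mm or tipped more than 20 degrees (height (world z) of any of jar1, jar2, jar3, jar4 above 0.012 m or angle between any of jar1, jar2, jar3, jar4's own z axis and vertical above 0.35 rad).
It fails at once if another object on the table is moved more than 25 mm (distance of any of pint_left, pint_right, widejar, band1, band2, funnel, spoon from where it was at the start of the episode above 0.025 m).
It also fails if it takes over 69 s, if anything falls off the work surface, if the arm or the gripper's body presses on something with over 40 N, if the wrist force passes 120 N, or if a joint passes its speed limit or range.

## Working session

There is one attempt and no reset: what is moved stays moved. The work goes in short steps, Python scripts to look and compute and a tool call to move; the robot and the scene stay as the last step left them, time stands still between calls to the robot, and variables do not carry over. Pictures are saved under pics/ and viewed, about 8 in all and at most 12, crops included, and the job is handed in when it is done.

Besides the shell and the picture viewer there is one more tool, called after "Emit:" as name([rows], argument=value, ...), one row to a line, values as JSON. move_arm: Moves the arm, as the interface text tells. Its arguments: {"type":"object","properties":{"hand":{"type":"array","items":{"type":"number"}},"translation":{"type":"array","items":{"type":"array","items":{"type":"number"}}},"turn":{"type":"array","items":{"type":"number"}},"squeeze":{"type":"number"}},"required":["hand","translation","turn"]}

```bash
ls; mkdir -p pics; cat > h.py <<'E'
import numpy as np, cv2
from workcell import observe, viewer, robot
def cap(name,tag):
    d=viewer.capture(name); cv2.imwrite(f'pics/{tag}.png',d['frame'][:,:,::-1]); np.savez(f'pics/{tag}.npz',K=d['K'],pose=d['pose']); return d
def ray(tag,u,v,z,fish=False):
    d=np.load(f'pics/{tag}.npz');K=d['K'];P=d['pose']
    x=(u-K[0,2])/K[0,0];y=(v-K[1,2])/K[1,1]
    r=np.array([x,y,1.])
    if fish:
        t=np.hypot(x,y); s=np.sin(t)/t if t>1e-9 else 1; r=np.array([x*s,y*s,np.cos(t)])
    w=P[:3,:3]@r; o=P[:3,3]; return o+w*(z-o[2])/w[2]
def proj(tag,p):
    d=np.load(f'pics/{tag}.npz');K=d['K'];P=d['pose']
    c=P[:3,:3].T@(np.array(p)-P[:3,3]); q=K@(c/c[2]); return q[:2]
E
python3 - <<'E'
from h import *
for n in ['scene','side']: 
    d=cap(n,n+'0'); print(d['K'].round(1).tolist(),d['pose'].round(3).tolist())
s=observe(); print(s)
E
```

```text
pics
[[545.6, 0.0, 283.8], [0.0, 545.6, 201.5], [0.0, 0.0, 1.0]] [[-0.793, 0.503, -0.344, 1.07], [0.61, 0.657, -0.444, 0.666], [0.002, -0.562, -0.827, 1.204], [0.0, 0.0, 0.0, 1.0]]
[[481.8, 0.0, 282.6], [0.0, 481.8, 214.7], [0.0, 0.0, 1.0]] [[0.822, -0.428, 0.376, 0.192], [-0.57, -0.624, 0.534, -0.512], [0.006, -0.653, -0.757, 0.854], [0.0, 0.0, 0.0, 1.0]]
{'time_s': 0.1, 'qpos': array([-1.1814863 ,  0.61588377, -0.01262858,  1.42478774,  0.00807358,
        1.10337671, -0.04039789]), 'dq': array([ 0.00101426, -0.00078766,  0.00018772, -0.0061114 ,  0.00197617,
       -0.00115115,  0.00157492]), 'joint_torque': array([ 1.29975193e-03, -4.70381820e+01,  2.60272147e-01, -1.71571845e+01,
        1.00525728e-02,  5.89657371e-03,  3.86969646e-06]), 'tool_pos': array([0.26241628, 0.59436094, 0.4035974 ]), 'ee_rot': array([[-9.14816031e-01,  4.03869640e-01, -9.71127958e-04],
       [ 4.03870807e-01,  9.14813382e-01, -2.20173330e-03],
       [-8.12383302e-07, -2.40639115e-03, -9.99997105e-01]]), 'wrist_force': array([-0.20077819, -0.40630412, -0.28454639]), 'torque': array([-0.00090773,  0.01327549, -0.00247544]), 'width': 0.08567928987535234}
```

View pics/scene0.png

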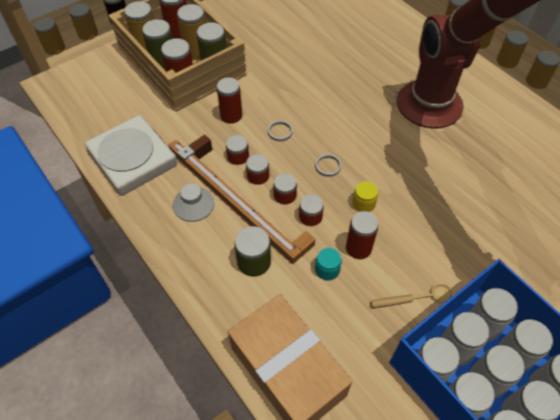

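View pics/side0.png

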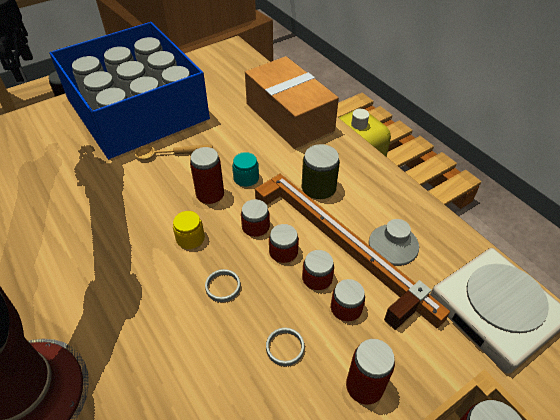

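The scene view shows four squat red jars in a diagonal row: lids at about (237,143), (258,163), (286,182) and (312,203). The rack lies behind them, with the end stop at (200,148) and the end block at (300,245). The side view shows the lids at (255,207), (284,232), (318,258) and (348,288), and the stop at (407,305). I'll enlarge one crop for precise edges.

```bash
python3 - <<'E'
from h import *
L=[(255,207),(284,232),(318,258),(348,288)]; S=[(312,203),(286,182),(258,163),(237,143)]
for a,b in zip(L,S): print(ray('side0',*a,.062).round(3),ray('scene0',*b,.062).round(3))
im=cv2.imread('pics/side0.png')[165:335,235:460]; cv2.imwrite('pics/c1.png',cv2.resize(im,None,fx=3.5,fy=3.5,interpolation=cv2.INTER_CUBIC))
E
```

```text
[0.549 0.1   0.062] [0.542 0.099 0.062]
[0.561 0.006 0.062] [0.554 0.007 0.062]
[ 0.579 -0.088  0.062] [ 0.575 -0.088  0.062]
[ 0.584 -0.177  0.062] [ 0.58  -0.179  0.062]
```

View pics/c1.png

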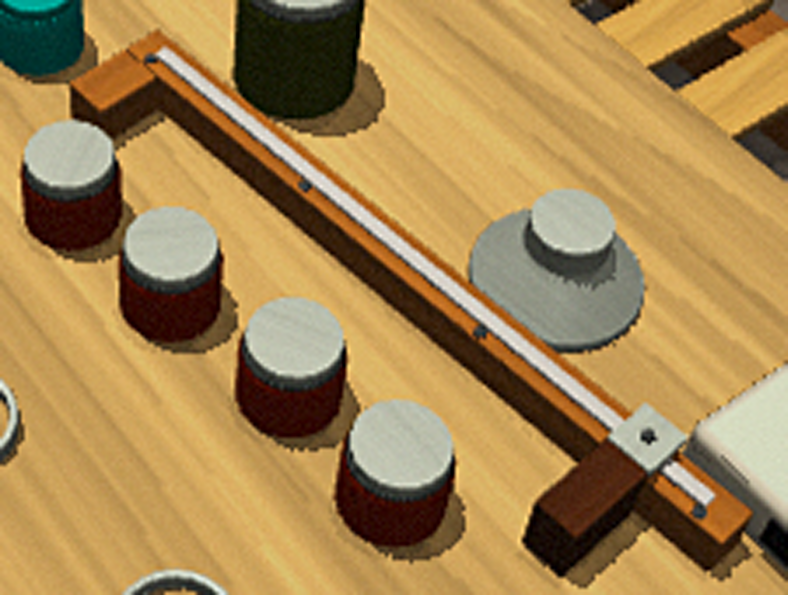

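The crop shows the rack's top corners: right end about (712,543) and (750,512), end block about (72,87) and (112,112), and inner corner about (163,90). The stop's front top is at about (540,507). I'll fit the rack pose to these.

```bash
cat >> h.py <<'E'
def rack_fit(pts):
    A=np.array([p[0] for p in pts])/1000; B=np.array([p[1][:2] for p in pts])
    a=A.mean(0);b=B.mean(0);X=A-a;Y=B-b
    th=np.arctan2((X[:,0]*Y[:,1]-X[:,1]*Y[:,0]).sum(),(X*Y).sum()); c,s=np.cos(th),np.sin(th);R=np.array([[c,-s],[s,c]])
    return R,b-R@a,th,(Y-X@R.T)*1000
E
python3 - <<'E'
from h import *
M=[((0,-280),(712,543)),((30,-280),(750,512)),((30,220),(157,32)),((-50,220),(72,87)),((-50,185),(112,112)),((0,185),(163,90))]
f=lambda u,v:(235+u/3.5-.36,165+v/3.5-.36)
R,o,th,res=rack_fit([(m,ray('side0',*f(*p),.035)) for m,p in M]); print('rack',o.round(4),np.degrees(th).round(2),res.round(1).tolist())
np.savez('rack.npz',R=R,o=o)
for p in [(540,507),(578,530)]: print('stop front',(R.T@(ray('side0',*f(*p),.048)[:2]-o)).round(4))
for p in [(70,157),(172,245),(295,339),(401,446)]:
    w=ray('side0',*f(*p),.062)[:2]; print('jar',w.round(3),(R.T@(w-o)).round(4))
for n,b in zip('1234',[(312,203),(286,182),(258,163),(237,143)]): print((R.T@(ray('scene0',*b,.062)[:2]-o)).round(3))
for nm,p,z in [('band',(223,285),.014),('band',(285,346),.014),('yel',(187,222),.06),('teal',(245,160),.06),('pR',(374,355),.125),('pL',(205,156),.125)]:
    w=ray('side0',*p,z)[:2]; print(nm,w.round(3),(R.T@(w-o)).round(3))
E
```

```text
rack [ 0.664  -0.0449] 6.24 [[-1.7, 6.4], [-0.3, 4.6], [-1.7, 0.8], [0.9, -1.6], [6.6, -1.1], [-3.8, -9.1]]
stop front [-0.0622 -0.2014]
stop front [-0.0574 -0.2239]
jar [0.544 0.094] [-0.1038  0.151 ]
jar [0.557 0.   ] [-0.1016  0.0564]
jar [ 0.576 -0.096] [-0.0934 -0.0414]
jar [ 0.58  -0.185] [-0.0989 -0.1306]
[-0.105  0.156]
[-0.104  0.063]
[-0.093 -0.033]
[-0.098 -0.124]
band [ 0.401 -0.006] [-0.257  0.067]
band [ 0.429 -0.188] [-0.249 -0.116]
yel [0.406 0.147] [-0.235  0.219]
teal [0.612 0.243] [-0.021  0.292]
pR [ 0.506 -0.324] [-0.187 -0.26 ]
pL [0.511 0.243] [-0.121  0.302]
```

```bash
cat >> h.py <<'E'
def togo(rx,ry,z):
    d=np.load('rack.npz'); w=np.r_[d['R']@np.array([rx,ry])+d['o'],z]; s=observe(); T=s['ee_rot']
    yaw=np.arctan2(d['R'][1,1],d['R'][0,1])-np.arctan2(T[1,1],T[0,1])
    print('togo mm',((T.T@(w-s['tool_pos']))*1000).round(1),'turn',round(-yaw,3),'now rack',(d['R'].T@(s['tool_pos'][:2]-d['o'])).round(4),s['tool_pos'].round(4),'F',s['wrist_force'].round(1),'t',round(s['time_s'],2),'w',round(s['width'],4))
E
python3 -c "
from h import *
togo(-.165,.148,.28)
d=np.load('rack.npz')
for p,z in [((320,156),.105),((397,232),.062)]: print(d['R'].T@(ray('side0',*p,z)[:2]-d['o']))"
```

```text
togo mm [-408.6 -376.8  124.5] turn -0.525 now rack [-0.3297  0.6791] [0.2624 0.5944 0.4036] F [-0.2 -0.4 -0.3] t 0.1 w 0.0857
[0.09026028 0.15034183]
[ 0.08423741 -0.09416923]
```

Emit:
move_arm([
  [-29,-27,0],
  [-58,-54,0],
  [-87,-81,0],
  [-116,-108,0],
  [-145,-135,0],
], hand=[0.47,0.47,0.47,0.47,0.47], turn=[-0.105,-0.21,-0.315,-0.42,-0.525])

```text
time_s: 0.52
tool_pos: [0.3409, 0.4106, 0.4042]
ee_rot: [[-0.993, -0.115, -0.0], [-0.115, 0.993, -0.001], [0.001, -0.001, -1.0]]
wrist_force: [1.5, 0.7, 0.1]
width: 0.0449
```

```bash
python3 -c "
from h import *
togo(-.165,.148,.28)"
```

```text
togo mm [-104.7 -340.4  124.5] turn 0.006 now rack [-0.2716  0.4879] [0.3409 0.4106 0.4042] F [1.5 0.7 0.1] t 0.52 w 0.0449
```

Emit:
move_arm([
  [-10,-37,0],
  [-20,-74,0],
  [-30,-111,0],
  [-40,-148,0],
  [-50,-185,0],
], hand=[0.47,0.47,0.47,0.47,0.47], turn=[0,0,0,0,0])

```text
time_s: 0.93
tool_pos: [0.4107, 0.2321, 0.4045]
ee_rot: [[-0.994, -0.109, -0.001], [-0.109, 0.994, -0.0], [0.001, -0.0, -1.0]]
wrist_force: [0.7, 0.4, 0.2]
width: 0.0447
```

Emit:
move_arm([
  [-10,-36,0],
  [-20,-72,0],
  [-35,-108,15],
  [-50,-144,40],
  [-53,-155,75],
], hand=[0.47,0.47,0.47,0.47,0.47], turn=[0,0,0,0,0])

```text
time_s: 1.35
tool_pos: [0.4834, 0.0808, 0.3315]
ee_rot: [[-0.995, -0.102, 0.01], [-0.102, 0.995, -0.001], [-0.01, -0.002, -1.0]]
wrist_force: [1.4, 0.9, -0.5]
width: 0.0451
```

```bash
python3 -c "
from h import *
togo(-.165,.148,.19)
d=cap('wrist','w1');print(d['K'],d['pose'].round(3))
im=cv2.imread('pics/w1.png');cv2.imwrite('pics/w1b.png',cv2.resize(im,(784,588),interpolation=cv2.INTER_CUBIC))"
```

```text
togo mm [  0.6   3.8 141.5] turn -0.007 now rack [-0.1659  0.1446] [0.4834 0.0808 0.3315] F [ 1.4  0.9 -0.5] t 1.35 w 0.0451
[[325.1922621    0.         279.09044125]
 [  0.         325.1922621  221.1271129 ]
 [  0.           0.           1.        ]] [[-0.101  0.948  0.302  0.41 ]
 [ 0.995  0.097  0.027  0.073]
 [-0.003  0.303 -0.953  0.301]
 [ 0.     0.     0.     1.   ]]
```

View pics/w1b.png

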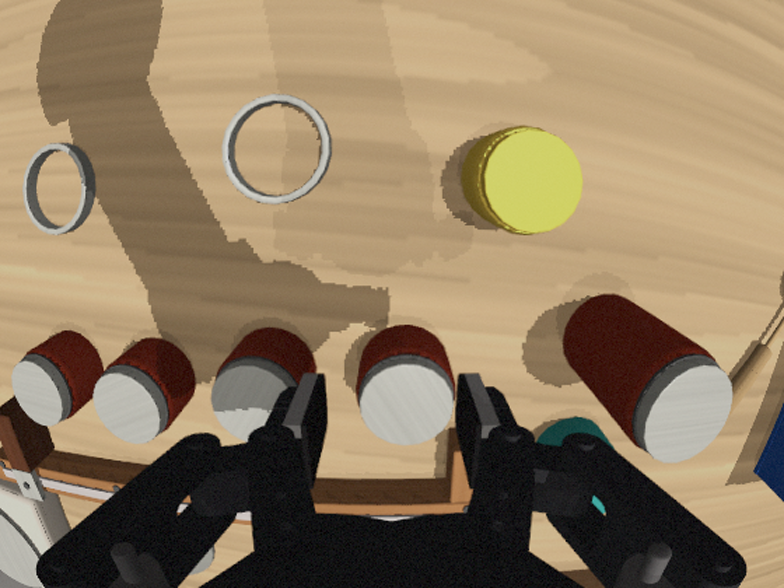

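The wrist view shows jar 1's lid at (406,400), between the fingers in y. The end block's inner edge is at u≈449 and the batten's front top edge at v≈505. I'll cross-check these positions.

```bash
python3 -c "
from h import *
d=np.load('rack.npz')
for n,p,z in [('jar1',(406,400),.062),('jar3',(130,405),.062),('jar4',(42,391),.062),('inner corner',(449,503),.035),('batten edge',(350,505),.035),('blk front corner',(449,440),.035),('band2',(277,149),.007),('pintL',(684,410),.125)]:
    w=ray('w1',p[0]/1.4,p[1]/1.4,z,True); print(n,w.round(4),(d['R'].T@(w[:2]-d['o'])).round(4))
"
```

```text
jar1 [0.5408 0.0946 0.062 ] [-0.1074  0.152 ]
jar3 [ 0.5718 -0.0907  0.062 ] [-0.0966 -0.0355]
jar4 [ 0.5769 -0.1768  0.062 ] [-0.1009 -0.1217]
inner corner [0.6442 0.1407 0.035 ] [0.0005 0.1866]
batten edge [0.6536 0.0654 0.035 ] [0.0017 0.1107]
blk front corner [0.585  0.1307 0.035 ] [-0.0595  0.1831]
band2 [ 0.4021 -0.0027  0.007 ] [-0.2557  0.0704]
pintL [0.5048 0.2364 0.125 ] [-0.1277  0.2969]
```

Emit:
move_arm([
  [0,2,38],
  [0,2,76],
  [0,2,114],
  [0,2,140],
  [0,2,149],
], hand=[0.47,0.47,0.47,0.47,0.47], turn=[0,0,0,0,0])

```text
time_s: 1.82
tool_pos: [0.4784, 0.0879, 0.1772]
ee_rot: [[-0.994, -0.11, -0.008], [-0.11, 0.994, -0.001], [0.008, -0.001, -1.0]]
wrist_force: [0.2, -0.1, -0.2]
width: 0.0454
```

```bash
python3 -c "
from h import *
togo(-.066,.147,.182)"
```

```text
togo mm [-104.1   -5.2   -5.6] turn 0.001 now rack [-0.1701  0.1521] [0.4784 0.0879 0.1772] F [ 0.2 -0.1 -0.2] t 1.82 w 0.0454
```

Emit:
move_arm([
  [-12,-2,-3],
  [-27,-3,-4],
  [-44,-5,-4],
  [-60,-6,-4],
  [-72,-6,-4],
], hand=[0.47,0.47,0.47,0.47,0.47], turn=[0,0,0,0,0])

```text
time_s: 2.23
tool_pos: [0.5532, 0.0897, 0.1857]
ee_rot: [[-0.994, -0.109, 0.001], [-0.109, 0.994, 0.0], [-0.001, -0.0, -1.0]]
wrist_force: [-0.8, 0.1, -0.5]
width: 0.0451
```

```bash
python3 -c "
from h import *
togo(-.066,.147,.182)
d=cap('wrist','w2')
im=cv2.imread('pics/w2.png');cv2.imwrite('pics/w2b.png',cv2.resize(im,(784,588),interpolation=cv2.INTER_CUBIC))"
```

```text
togo mm [-29.5   1.2   3.7] turn 0.0 now rack [-0.0955  0.1458] [0.5532 0.0897 0.1857] F [-0.8  0.1 -0.5] t 2.23 w 0.0451
```

View pics/w2b.png

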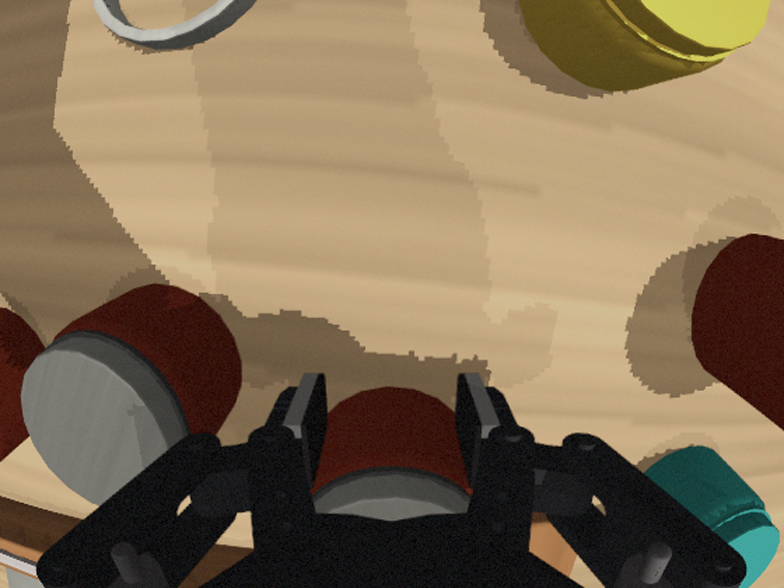

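The jar sits in the cradle between the pads, upright and clear of the end block. I'll continue pushing to the batten.

Emit:
move_arm([
  [-7,1,3],
  [-14,1,3],
  [-20,1,3],
  [-24,1,3],
  [-27,1,3],
], hand=[0.47,0.47,0.47,0.47,0.47], turn=[0,0,0,0,0])

```text
time_s: 2.7
tool_pos: [0.579, 0.0939, 0.1818]
ee_rot: [[-0.994, -0.109, -0.0], [-0.109, 0.994, 0.0], [0.0, 0.0, -1.0]]
wrist_force: [-2.3, 0.4, 2.0]
width: 0.0452
```

```bash
python3 -c "
from h import *
togo(-.066,.147,.182)"
```

```text
togo mm [-3.4 -0.1 -0.2] turn 0.001 now rack [-0.0694  0.1471] [0.579  0.0939 0.1818] F [-2.3  0.4  2. ] t 2.7 w 0.0452
```

Emit:
move_arm([
  [-1,0,0],
  [-2,0,0],
  [-3,0,0],
  [-4,0,0],
  [-4,0,0],
], hand=[0.47,0.47,0.47,0.47,0.47], turn=[0,0,0,0,0])

```text
time_s: 3.12
tool_pos: [0.5828, 0.0941, 0.1818]
ee_rot: [[-0.994, -0.109, 0.0], [-0.109, 0.994, 0.0], [-0.0, 0.0, -1.0]]
wrist_force: [-2.9, -0.0, 1.2]
width: 0.045
```

```bash
python3 -c "
from h import *
togo(-.066,.147,.182)"
```

```text
togo mm [ 0.4  0.1 -0.2] turn 0.0 now rack [-0.0656  0.1469] [0.5828 0.0941 0.1818] F [-2.9 -0.   1.2] t 3.12 w 0.045
```

Emit:
move_arm([
  [-1,0,0],
  [-2,0,0],
  [-3,0,0],
  [-4,0,0],
  [-5,0,0],
], hand=[0.47,0.47,0.47,0.47,0.47], turn=[0,0,0,0,0])

```text
time_s: 3.53
tool_pos: [0.585, 0.0944, 0.1814]
ee_rot: [[-0.994, -0.109, -0.01], [-0.109, 0.994, -0.002], [0.01, -0.001, -1.0]]
wrist_force: [-10.7, -1.0, 9.1]
width: 0.0454
```

```bash
python3 -c "
from h import *
togo(-.066,.147,.182)"
```

```text
togo mm [ 2.6 -0.  -0.6] turn 0.001 now rack [-0.0634  0.147 ] [0.585  0.0944 0.1814] F [-10.7  -1.    9.1] t 3.53 w 0.0454
```

Emit:
move_arm([
  [20,0,0],
  [55,0,0],
  [88,-8,0],
  [98,-40,0],
  [98,-75,0],
], hand=[0.47,0.47,0.47,0.47,0.47], turn=[0,0,0,0,0])

```text
time_s: 3.95
tool_pos: [0.4965, 0.0112, 0.1816]
ee_rot: [[-0.993, -0.116, -0.002], [-0.116, 0.993, 0.002], [0.001, 0.002, -1.0]]
wrist_force: [1.9, -0.5, 0.2]
width: 0.0452
```

```bash
python3 -c "
from h import *
togo(-.16,.060,.182)"
```

```text
togo mm [ -0.4 -13.9  -0.4] turn 0.007 now rack [-0.1605  0.0739] [0.4965 0.0112 0.1816] F [ 1.9 -0.5  0.2] t 3.95 w 0.0452
```

Emit:
move_arm([
  [0,-12,0],
  [-12,-12,0],
  [-28,-12,0],
  [-44,-12,0],
  [-60,-12,0],
], hand=[0.47,0.47,0.47,0.47,0.47], turn=[0,0,0,0,0])

```text
time_s: 4.37
tool_pos: [0.5604, 0.0034, 0.1815]
ee_rot: [[-0.994, -0.108, 0.001], [-0.108, 0.994, -0.0], [-0.0, -0.0, -1.0]]
wrist_force: [-2.1, -0.0, 1.4]
width: 0.0455
```

```bash
python3 -c "
from h import *
togo(-.066,.060,.182)
d=cap('wrist','w3')
im=cv2.imread('pics/w3.png');cv2.imwrite('pics/w3b.png',cv2.resize(im,(784,588),interpolation=cv2.INTER_CUBIC))"
```

```text
togo mm [-31.7   0.8  -0.5] turn -0.001 now rack [-0.0977  0.0592] [0.5604 0.0034 0.1815] F [-2.1 -0.   1.4] t 4.37 w 0.0455
```

View pics/w3b.png

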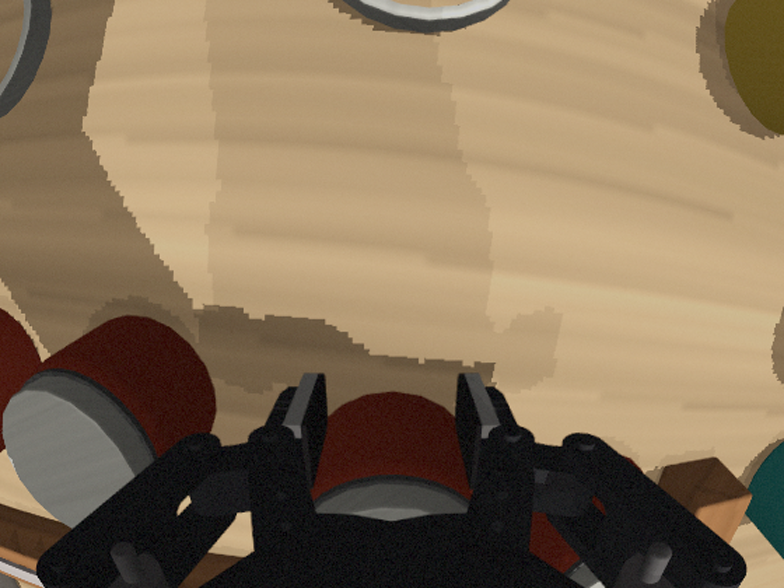

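Jar 2 is centred in the cradle, and jar 1 is seen by the end block at (560,560). Next, jar 2 goes to the batten.

Emit:
move_arm([
  [-12,0,0],
  [-22,0,0],
  [-30,0,0],
  [-34,0,0],
  [-37,0,0],
], hand=[0.47,0.47,0.47,0.47,0.47], turn=[0,0,0,0,0])

```text
time_s: 4.83
tool_pos: [0.5944, 0.0076, 0.1812]
ee_rot: [[-0.994, -0.109, -0.008], [-0.109, 0.994, -0.001], [0.008, -0.0, -1.0]]
wrist_force: [-10.9, -0.7, 8.3]
width: 0.0453
```

```bash
python3 -c "
from h import *
togo(-.064,.060,.182)"
```

```text
togo mm [ 0.5  0.3 -0.8] turn 0.0 now rack [-0.0635  0.0597] [0.5944 0.0076 0.1812] F [-10.9  -0.7   8.3] t 4.83 w 0.0453
```

Contact came at the same x as jar 1, so the rack's yaw is right. Now jar 3.

Emit:
move_arm([
  [20,0,0],
  [55,0,0],
  [88,-15,0],
  [94,-52,0],
  [94,-86,0],
], hand=[0.47,0.47,0.47,0.47,0.47], turn=[0,0,0,0,0])

```text
time_s: 5.25
tool_pos: [0.5101, -0.0875, 0.1817]
ee_rot: [[-0.994, -0.113, -0.002], [-0.113, 0.994, 0.001], [0.002, 0.001, -1.0]]
wrist_force: [2.0, -0.9, 0.6]
width: 0.0456
```

Emit:
move_arm([
  [0,-10,0],
  [-8,-10,0],
  [-22,-10,0],
  [-38,-10,0],
  [-54,-10,0],
], hand=[0.47,0.47,0.47,0.47,0.47], turn=[0,0,0,0,0])

```text
time_s: 5.67
tool_pos: [0.5676, -0.0903, 0.1816]
ee_rot: [[-0.994, -0.11, -0.001], [-0.11, 0.994, 0.001], [0.001, 0.001, -1.0]]
wrist_force: [-1.2, -0.5, 0.8]
width: 0.0456
```

```bash
python3 -c "
from h import *
togo(-.064,-.036,.182)
d=cap('wrist','w4')"
```

```text
togo mm [-36.7  -1.3  -0.4] turn 0.002 now rack [-0.1007 -0.0347] [ 0.5676 -0.0903  0.1816] F [-1.2 -0.5  0.8] t 5.67 w 0.0456
```

View pics/w4.png

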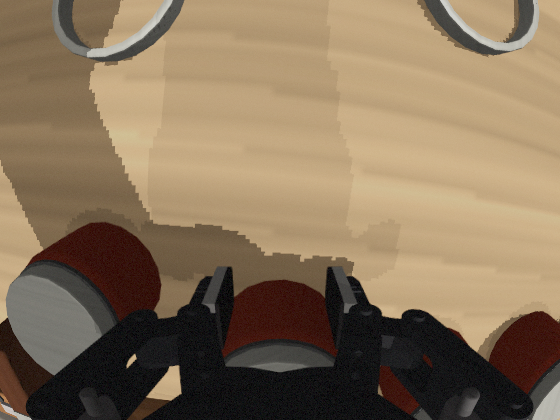

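Jar 3 is cradled at (280,330). I'll finish it, then do jar 4.

Emit:
move_arm([
  [-12,0,0],
  [-24,0,0],
  [-33,0,0],
  [-37,0,0],
  [-40,0,0],
], hand=[0.47,0.47,0.47,0.47,0.47], turn=[0,0,0,0,0])

```text
time_s: 6.13
tool_pos: [0.605, -0.086, 0.1812]
ee_rot: [[-0.994, -0.111, -0.008], [-0.111, 0.994, 0.001], [0.008, 0.002, -1.0]]
wrist_force: [-9.0, 0.6, 8.8]
width: 0.0452
```

```bash
python3 -c "
from h import *
togo(-.064,-.036,.182)"
```

```text
togo mm [ 0.9 -1.5 -0.8] turn 0.002 now rack [-0.0632 -0.0345] [ 0.605  -0.086   0.1812] F [-9.   0.6  8.8] t 6.13 w 0.0452
```

Emit:
move_arm([
  [20,0,0],
  [55,0,0],
  [88,-10,0],
  [97,-45,0],
  [97,-80,0],
], hand=[0.47,0.47,0.47,0.47,0.47], turn=[0,0,0,0,0])

```text
time_s: 6.55
tool_pos: [0.5164, -0.1757, 0.1816]
ee_rot: [[-0.993, -0.114, -0.004], [-0.114, 0.993, 0.002], [0.004, 0.003, -1.0]]
wrist_force: [1.1, -1.0, -1.1]
width: 0.0451
```

Emit:
move_arm([
  [0,-9,0],
  [-10,-9,0],
  [-25,-9,0],
  [-41,-9,0],
  [-56,-9,0],
], hand=[0.47,0.47,0.47,0.47,0.47], turn=[0,0,0,0,0])

```text
time_s: 6.97
tool_pos: [0.5764, -0.1799, 0.1817]
ee_rot: [[-0.994, -0.109, 0.001], [-0.109, 0.994, 0.0], [-0.001, 0.0, -1.0]]
wrist_force: [-1.4, 0.4, 0.6]
width: 0.0453
```

```bash
python3 -c "
from h import *
togo(-.064,-.124,.182)"
```

```text
togo mm [-37.8   0.7  -0.3] turn 0.0 now rack [-0.1018 -0.1247] [ 0.5764 -0.1799  0.1817] F [-1.4  0.4  0.6] t 6.97 w 0.0453
```

Emit:
move_arm([
  [-12,0,0],
  [-24,0,0],
  [-33,0,0],
  [-38,0,0],
  [-41,0,0],
], hand=[0.47,0.47,0.47,0.47,0.47], turn=[0,0,0,0,0])

```text
time_s: 7.38
tool_pos: [0.615, -0.1752, 0.1813]
ee_rot: [[-0.994, -0.11, -0.007], [-0.11, 0.994, 0.001], [0.007, 0.001, -1.0]]
wrist_force: [-8.6, 0.1, 9.1]
width: 0.0454
```

```bash
python3 -c "
from h import *
togo(-.064,-.124,.182)"
```

```text
togo mm [ 1.1  0.3 -0.6] turn 0.001 now rack [-0.0629 -0.1243] [ 0.615  -0.1752  0.1813] F [-8.6  0.1  9.1] t 7.38 w 0.0454
```

Emit:
move_arm([
  [15,0,0],
  [45,0,0],
  [60,0,-30],
  [60,0,-70],
  [60,-20,-105],
], hand=[0.6,0.8,1,1,1], turn=[0,0,0,0,0])

```text
time_s: 7.8
tool_pos: [0.5585, -0.1975, 0.2878]
ee_rot: [[-0.993, -0.116, -0.001], [-0.116, 0.993, 0.005], [0.001, 0.005, -1.0]]
wrist_force: [2.1, 0.1, -0.4]
width: 0.0004
```

Emit:
move_arm([
  [0,-30,-20],
  [-20,-65,-20],
  [-45,-98,-20],
  [-72,-128,-20],
  [-92,-146,-20],
], hand=[1,1,1,1,1], turn=[0,0,0,0,0])

```text
time_s: 8.22
tool_pos: [0.6671, -0.3414, 0.3072]
ee_rot: [[-0.994, -0.105, 0.003], [-0.105, 0.994, -0.004], [-0.003, -0.004, -1.0]]
wrist_force: [0.1, -1.1, -0.4]
width: -0.0002
```

```bash
python3 -c "
from h import *
togo(-.033,-.29,.19)
d=cap('scene','s2')
im=cv2.imread('pics/s2.png')[60:290,130:410];cv2.imwrite('pics/s2b.png',cv2.resize(im,None,fx=2.6,fy=2.6,interpolation=cv2.INTER_CUBIC))"
```

```text
togo mm [  4.2   5.5 117.1] turn -0.003 now rack [-0.0291 -0.2951] [ 0.6671 -0.3414  0.3072] F [ 0.1 -1.1 -0.4] t 8.22 w -0.0002
```

View pics/s2b.png

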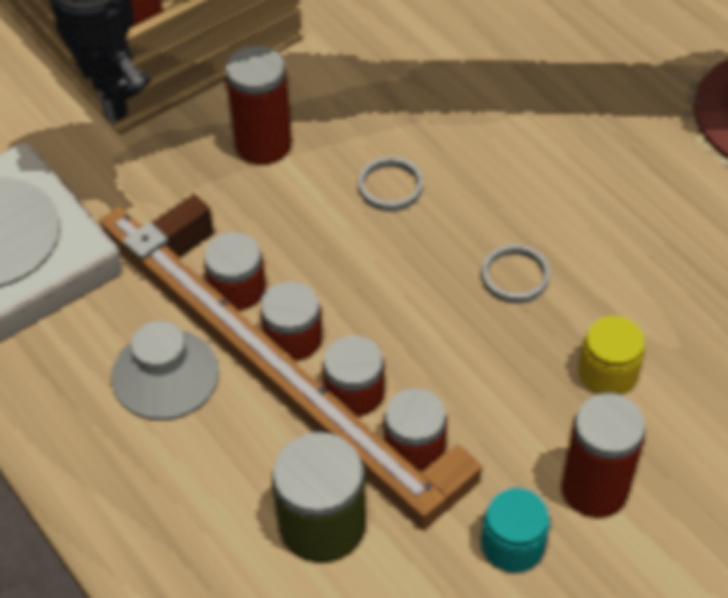

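The crop shows all four jars against the batten, upright, with lids at (233,255), (291,305), (353,360) and (415,412) between the stop and the block, and the bystanders unmoved. I'll check the crate's clearance before descending.

```bash
python3 -c "
from h import *
d=np.load('rack.npz')
for p,z in [((178,98),.0),((243,70),0),((432,289),.03),((175,155),.03)]:
  t='side0' if p[0]==432 else 'scene0'
  w=ray(t,*p,z);print(w.round(3),(d['R'].T@(w[:2]-d['o'])).round(3))"
```

```text
[ 0.594 -0.482  0.   ] [-0.117 -0.427]
[ 0.364 -0.462  0.   ] [-0.343 -0.383]
[ 0.737 -0.261  0.03 ] [ 0.049 -0.222]
[ 0.726 -0.271  0.03 ] [ 0.037 -0.232]
```

Emit:
move_arm([
  [4,0,30],
  [4,0,65],
  [4,0,95],
  [4,0,112],
  [4,0,115],
], hand=[1,1,1,1,1], turn=[0,0,0,0,0])

```text
time_s: 8.68
tool_pos: [0.6607, -0.3364, 0.1863]
ee_rot: [[-0.994, -0.11, -0.008], [-0.11, 0.994, 0.004], [0.007, 0.005, -1.0]]
wrist_force: [-1.1, 0.0, -0.5]
width: 0.0001
```

Emit:
move_arm([
  [0,9,0],
  [0,18,0],
  [0,27,0],
  [0,36,0],
  [0,45,0],
], hand=[1,1,1,1,1], turn=[0,0,0,0,0])

```text
time_s: 9.1
tool_pos: [0.6581, -0.2914, 0.1936]
ee_rot: [[-0.994, -0.11, 0.003], [-0.11, 0.994, -0.0], [-0.003, -0.001, -1.0]]
wrist_force: [-0.1, 0.4, 0.1]
width: -0.0001
```

```bash
python3 -c "
from h import *
togo(-.033,-.1155,.19)"
```

```text
togo mm [1.00e-01 1.29e+02 3.50e+00] turn 0.001 now rack [-0.0327 -0.2445] [ 0.6581 -0.2914  0.1936] F [-0.1  0.4  0.1] t 9.1 w -0.0001
```

Emit:
move_arm([
  [0,6,2],
  [0,14,2],
  [0,22,2],
  [0,30,2],
  [0,38,2],
], hand=[1,1,1,1,1], turn=[0,0,0,0,0])

```text
time_s: 9.52
tool_pos: [0.6533, -0.2552, 0.19]
ee_rot: [[-0.994, -0.108, 0.001], [-0.108, 0.994, -0.001], [-0.001, -0.001, -1.0]]
wrist_force: [0.7, -1.2, 1.2]
width: -0.0
```

Emit:
move_arm([
  [0,8,0],
  [0,16,0],
  [0,24,0],
  [0,32,0],
  [0,40,0],
], hand=[1,1,1,1,1], turn=[0,0,0,0,0])

```text
time_s: 9.93
tool_pos: [0.6489, -0.2158, 0.1899]
ee_rot: [[-0.994, -0.109, 0.0], [-0.109, 0.994, -0.002], [-0.0, -0.002, -1.0]]
wrist_force: [2.3, -4.6, 1.4]
width: 0.0002
```

```bash
python3 -c "
from h import *
togo(-.033,-.1155,.19)"
```

```text
togo mm [-0.6 52.8 -0.2] turn -0.0 now rack [-0.0336 -0.1683] [ 0.6489 -0.2158  0.1899] F [ 2.3 -4.6  1.4] t 9.93 w 0.0002
```

Emit:
move_arm([
  [0,6,0],
  [0,12,0],
  [0,18,0],
  [0,24,0],
  [0,30,0],
], hand=[1,1,1,1,1], turn=[0,0,0,0,0])

```text
time_s: 10.35
tool_pos: [0.6456, -0.1863, 0.1899]
ee_rot: [[-0.994, -0.108, 0.0], [-0.108, 0.994, -0.002], [-0.0, -0.002, -1.0]]
wrist_force: [0.7, -7.5, 1.8]
width: -0.0002
```

```bash
python3 -c "
from h import *
togo(-.033,-.1155,.19)
d=cap('scene','s3')
im=cv2.imread('pics/s3.png')[110:280,160:360];cv2.imwrite('pics/s3b.png',cv2.resize(im,None,fx=3.5,fy=3.5,interpolation=cv2.INTER_CUBIC))"
```

```text
togo mm [-0.7 23.1 -0.2] turn -0.0 now rack [-0.0337 -0.1386] [ 0.6456 -0.1863  0.1899] F [ 0.7 -7.5  1.8] t 10.35 w -0.0002
```

View pics/s3b.png

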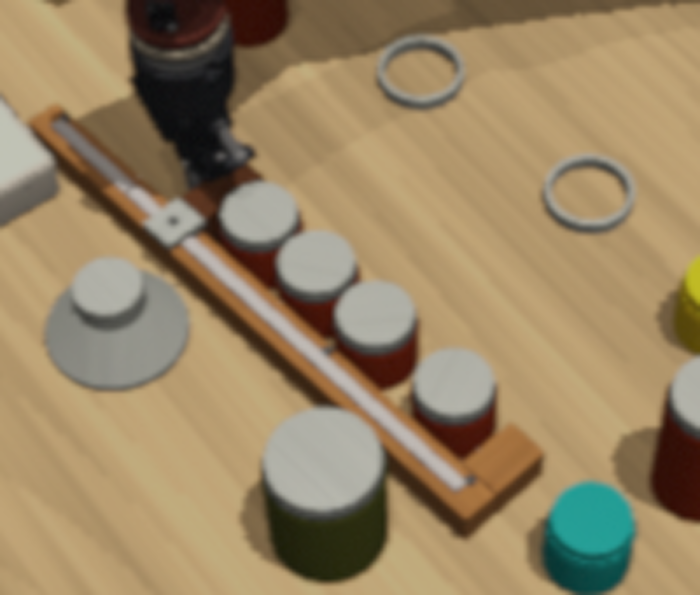

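The stop and three jars are closed up and straight (lids (260,220) to (375,318)). A gap of about 20 mm remains to jar 1, whose lid is at (454,387). I'll go on more slowly.

Emit:
move_arm([
  [0,4,0],
  [0,8,0],
  [0,12,0],
  [0,15,0],
  [0,18,0],
], hand=[1,1,1,1,1], turn=[0,0,0,0,0])

```text
time_s: 10.82
tool_pos: [0.6436, -0.1689, 0.1899]
ee_rot: [[-0.994, -0.108, 0.0], [-0.108, 0.994, -0.002], [-0.0, -0.002, -1.0]]
wrist_force: [1.4, -5.8, 1.5]
width: 0.0004
```

Emit:
move_arm([
  [0,1,0],
  [0,2,0],
  [0,3,0],
  [0,4,0],
  [0,5,0],
], hand=[1,1,1,1,1], turn=[0,0,0,0,0])

```text
time_s: 11.23
tool_pos: [0.6431, -0.1649, 0.1899]
ee_rot: [[-0.994, -0.107, 0.001], [-0.107, 0.994, -0.003], [-0.0, -0.003, -1.0]]
wrist_force: [1.8, -6.9, 1.5]
width: -0.0
```

```bash
python3 -c "
from h import *
togo(-.033,-.1155,.19)"
```

```text
togo mm [-0.8  1.6 -0.1] turn -0.001 now rack [-0.0338 -0.1171] [ 0.6431 -0.1649  0.1899] F [ 1.8 -6.9  1.5] t 11.23 w -0.0
```

Emit:
move_arm([
  [0,1,0],
  [0,2,0],
  [0,3,0],
  [0,4,0],
  [0,5,0],
], hand=[1,1,1,1,1], turn=[0,0,0,0,0])

```text
time_s: 11.65
tool_pos: [0.6425, -0.16, 0.1899]
ee_rot: [[-0.994, -0.107, 0.001], [-0.107, 0.994, -0.003], [-0.0, -0.003, -1.0]]
wrist_force: [1.4, -7.2, 2.8]
width: 0.0
```

```bash
python3 -c "
from h import *
togo(-.033,-.1155,.19)"
```

```text
togo mm [-0.9 -3.4 -0.1] turn -0.002 now rack [-0.0338 -0.1121] [ 0.6425 -0.16    0.1899] F [ 1.4 -7.2  2.8] t 11.65 w 0.0
```

Emit:
move_arm([
  [0,1,0],
  [0,2,0],
  [0,3,0],
  [0,4,0],
  [0,5,0],
], hand=[1,1,1,1,1], turn=[0,0,0,0,0])

```text
time_s: 12.07
tool_pos: [0.6422, -0.1587, 0.19]
ee_rot: [[-0.994, -0.105, 0.003], [-0.105, 0.994, -0.009], [-0.002, -0.01, -1.0]]
wrist_force: [2.3, -13.7, -0.6]
width: 0.0001
```

```bash
python3 -c "
from h import *
togo(-.033,-.1155,.19)"
```

```text
togo mm [-1.1 -4.7  0. ] turn -0.004 now rack [-0.0341 -0.1108] [ 0.6422 -0.1587  0.19  ] F [  2.3 -13.7  -0.6] t 12.07 w 0.0001
```

The force rose to 13.7 N and motion stopped, so the row is snug. I'll back off, lift and inspect.

Emit:
move_arm([
  [0,-4,0],
  [0,-15,0],
  [0,-45,0],
  [0,-80,0],
  [0,-115,-10],
], hand=[1,1,1,1,1], turn=[0,0,0,0,0])

```text
time_s: 12.48
tool_pos: [0.6539, -0.2647, 0.1966]
ee_rot: [[-0.994, -0.113, -0.007], [-0.113, 0.994, 0.007], [0.006, 0.008, -1.0]]
wrist_force: [-0.0, -0.4, -0.3]
width: -0.0002
```

Emit:
move_arm([
  [0,0,-30],
  [0,0,-60],
  [0,0,-90],
  [0,0,-120],
  [0,0,-120],
], hand=[1,1,1,1,1], turn=[0,0,0,0,0])

```text
time_s: 12.9
tool_pos: [0.6566, -0.2655, 0.3264]
ee_rot: [[-0.994, -0.111, 0.011], [-0.111, 0.994, 0.001], [-0.011, -0.0, -1.0]]
wrist_force: [0.8, 0.3, 2.3]
width: -0.0
```

```bash
python3 -c "
from h import *
a=cap('side','f1');b=cap('scene','f2')
i=cv2.imread('pics/f1.png')[150:350,220:460];j=cv2.imread('pics/f2.png')[110:280,160:400]
cv2.imwrite('pics/f.png',np.vstack([cv2.resize(x,None,fx=s,fy=s,interpolation=cv2.INTER_CUBIC) for x,s in ((i,1.6),(j,1.6))]))
im=np.hstack([cv2.resize(i,(400,333),interpolation=cv2.INTER_CUBIC),cv2.resize(j,(400,283),interpolation=cv2.INTER_CUBIC)[:283].copy() if 0 else cv2.copyMakeBorder(cv2.resize(j,(400,283),interpolation=cv2.INTER_CUBIC),0,50,0,0,cv2.BORDER_CONSTANT)])
cv2.imwrite('pics/f.png',im); print(observe()['time_s'])"
```

```text
13.0
```

View pics/f.png

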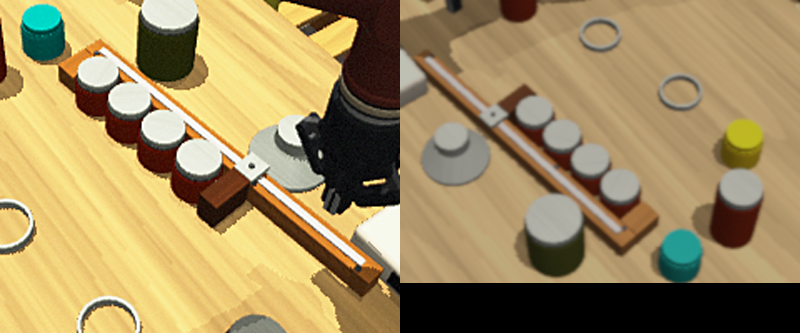

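The left half shows four jars touching between block and stop, with lids at (98,72), (130,101), (162,127) and (199,160). The right half shows the same. Next, a numeric check.

```bash
python3 -c "
from h import *
d=np.load('rack.npz');g=lambda w:(d['R'].T@(w[:2]-d['o'])).round(4)
for a,b in zip([(98,72),(130,101),(162,127),(199,160)],[(620,187),(590,161),(562,137),(534,114)]):
    print(g(ray('f1',220+a[0]*.6,150+a[1]*.6,.062)),g(ray('f2',160+(b[0]-400)*.6,110+b[1]*.6,.062)))
print('stop front inner/outer', g(ray('f1',220+.6*199,150+.6*199,.048)),g(ray('f1',220+.6*213,150+.6*212,.048)))"
```

```text
[-0.0317  0.1538] [-0.0291  0.1621]
[-0.0339  0.0867] [-0.0286  0.0978]
[-0.0326  0.0272] [-0.0279  0.0358]
[-0.0344 -0.0408] [-0.0258 -0.0271]
stop front inner/outer [-0.068  -0.0758] [-0.0687 -0.0999]
```

```bash
python3 -c "
from h import *
print(robot.sign_off())"
```

```text
the job is handed in; nothing more can be done
None
```

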